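# Isolate the power panel, unplug its relay and put it away

## Task

Take the plug-in relay out of the power panel on the bench: first turn the rotary isolator's handle fully to OFF, then pull the relay straight up out of its spring-clipped socket and stand it, pins down, in an empty compartment of the divided plywood box with the spare relays. Set it down, do not let it fall, and leave everything else where it lies.

Things in the scene. Friction and masses are not known exactly. Their poses are not given: they have to be found in the camera images.
- panel: Grey plate 220 (x) x 380 (y) x 12 mm, fixed on the bench; origin under its centre, at bench height. A rail runs along y through the middle with three low terminal groups (tops 54 mm up); two wire ducts run along y at x = -82 and +82 mm, tops 58 mm up. Isolator and relay socket sit on the rail about 170 mm apart, turned as the panel is; either may be on the left.
- handle (a joint): Angle of the isolator's handle (rad): 1.571 = ON stop, handle pointing along the panel's -x (towards the robot); 0 = OFF stop, handle pointing along the panel's -y. Switching off turns it anticlockwise seen from above. It stays where it is left; friction 0.18 N m, no spring.
- handle_axis (a point): Point on the isolator handle's vertical turning axis, at mid-height of the handle arm (93.5 mm above the bench); its axes are the panel's. The isolator is a grey block 70 x 56 mm with a black hub of radius 19 mm.
- handle_tip (a point): Point on the middle line of the isolator's black handle arm, 55 mm from the axis, at mid-height. The arm is a bar 14 mm wide and 20 mm high (83.5 to 103.5 mm above the bench), reaching from the axis to 65 mm; its own -y points outwards along the arm. Its sweep is clear all round by 25 mm at that height.
- socket: Fixed black relay socket 96 (x) x 36 (y) x 28 mm on the rail; origin under its centre, 19.5 mm above the bench. At the relay's narrow ends (x = -28.5 and +28.5 mm) stand two sprung grey clips, 20 mm wide, as tall as the relay; they give outwards and catch its ribs. A straight upward pull of about 10 to 13 N frees it within 6 mm; the pins are clear after 12 mm.
- relay: Plug-in relay, white cover, black base, at first in the socket (pin tips 35.5 mm above the bench): 50 (x) x 28 (y) x 74 mm tall, 0.1 to 0.2 kg; origin at the centre of the pin tips, z up. It can stand on its pins (12 mm long). A 2.5 mm rib crosses each narrow end 26 mm up; above 30 mm all sides are flat. In the socket its broad sides are free, with 30 mm beside each; its ends are behind clips.
- box: Fixed open plywood box 160 (x) x 185 (y) x 90 mm tall, walls and floor 5 mm; origin under its centre. Full-height walls along x make four compartments, 40 mm wide (y) x 150 mm long (x), centred at y = -67.5, -22.5, +22.5, +67.5 mm; their floor is 5 mm above the origin. The relay fits only with its long side along x. The strip of bench between box and panel is free.
- spare_a: Spare relay, same shape and origin as the relay, standing in the box's compartment at y = +67.5 mm. Leave it.
- spare_b: Spare relay, same shape and origin, standing in the box's compartment at y = -22.5 mm. Leave it.
- screwdriver: Screwdriver, 200 mm, lying on the bench in front of the box; origin under its middle. Leave it.
- multimeter: Black multimeter 78 x 160 x 34 mm lying in front of the panel; origin at the centre of its underside. Leave it.
- tin: Tin of screws, 72 mm across, 85 mm tall, behind; origin at the centre of its underside. Leave it.
- pliers: Pliers, about 170 mm, lying behind the box; origin at the pivot. Leave them.
- carton: Small carton 85 x 60 x 50 mm, behind the panel; origin at the centre of its underside. Leave it.
- parts_bin: Yellow open-fronted bin 160 x 100 x 75 mm, right of the box; origin at the centre of its underside. Leave it.
- mug: White mug, 80 mm across, 95 mm tall, right of the box; origin at the centre of its underside. Leave it.

How it is judged (in metres and radians):
On the way, in this order (a step that is already met when the one before it is completed fails the run):
1. the isolator's handle is turned to OFF (value of joint handle below 0.12 rad), for 0.1 s.
2. the relay is out of its socket (z of relay in the frame of socket above 0.04 m), for 0.1 s.
At the end, for the whole second after the job is handed in: The isolator's handle is at OFF (within 0.12 rad of the stop), and the relay stands upright (within 0.12 rad), pins down on the floor of one of the box's empty compartments (pin tips within 5 mm of the floor), released and at rest; nothing else has been disturbed (value of joint handle below 0.12 rad and x of relay in the frame of box between -0.056 and 0.056 m and y of relay in the frame of box between -0.085 and 0.085 m and z of relay in the frame of box between 0.001 and 0.01 m and angle between relay's own z axis and vertical below 0.12 rad and linear speed of relay below 0.02 m/s); the robot touches nothing.
It fails at once if the relay is pulled (more than 6 mm) while the isolator is not off (z of relay in the frame of socket above 0.022 m and value of joint handle above 0.3 rad).
It fails at once if the relay is let fall (faster than 0.4 m/s out of the fingers, a drop of about 10 mm) (linear speed of relay above 0.4 m/s and contact force between relay and the fingers below 0.05 N).
It fails at once if another thing on the bench or a spare relay is shifted by more than 30 mm (distance of any of spare_a, spare_b, screwdriver, multimeter, tin, pliers, carton, parts_bin, mug from where it was at the start of the episode above 0.03 m).
It also fails if it takes over 69 s, if anything falls off the work surface, if the arm or the gripper's body presses on something with over 40 N, if the wrist force passes 120 N, or if a joint passes its speed limit or range.

## Robot

A 7-joint arm with a two-finger parallel gripper is mounted at the origin on the work surface. World frame = base frame: x ahead of the robot, y to its left, z up, the work surface at z = 0. Lengths are in mm, angles in rad, forces in N, time in s.
With the tool pointing down it reaches from about 425 to 925 mm from the base axis. Payload 6.8 kg.
Tool frame: the origin (TCP) lies on the centre line of the jaws, within the pads' length; the fingertips stand ahead of it and the grasp point (between the pads) lies 11 mm behind it (tip_reach is the z of the fingertips in the tool frame, in mm); z points along the fingers, x is the direction in which the jaws open and shut, and the axes are right-handed (so a half turn about z gives the same grasp; the last joint's range is limited). The gripper opens to 88 mm and grips with 3 to 60 N. Pads are 20 mm wide; open, the fingers measure 115 mm over their backs; the gripper's body (75 mm by 178 mm) begins 61 mm behind the grasp point.
Start: joints at [-0.108, 0.477, 0.022, 1.555, -0.011, 1.109, -0.083], TCP at [675.016, 0.007, 230.664] pointing down, gripper open.
Joint ranges: [-2.96, 2.96], [-0.34, 2.1], [-1.41, 1.46], [0.24, 2.44], [-1.37, 4.51], [0.17, 1.92], [-2.96, 2.96]. Speed limits (rad/s): [2.39, 2.39, 3.14, 3.14, 3.14, 3.14, 3.14].

## Interface

Orientations are given as a rotation vector (axis times angle).
In Python, from workcell import observe, read_camera, hand_in, spot_in, tip_reach gives the robot as it stands. The module is installed in compiled form; this text tells all that it offers.
- The arm moves only by the tool apply_moves, never from a script. Its arguments are lists of equal length, an entry for each row: "slide": the shift along the tool's x, y, z in m, a list of three; "turn": the turn about the tool's z in rad. In form: {"slide": [[dx, dy, dz], ...], "turn": [turn, ...]}. A call has 1 to 12 rows; each row shifts and turns the commanded pose from where the row before left it, along the tool's axes as they then stand; what a row does not reach is not made up. A row lasts 1/8 s, in which the tool goes at most 62.5 mm and 10.7 degrees, less where a joint would pass 70% of its speed; a pose out of reach is approached as far as the arm can. A call is refused whole if a number of a shift passes 0.0625 or a number of a turn 0.188, either way. A call with a gripper value outside its range is refused whole. "hand" is the finger opening in m, from 0 to 0.0878, set as the call begins (left out, the last holds). The fingers move at their own pace and stop on an object; "grip_force" is the grip in N (left out, the last holds). Time passes only in rows, so rows that do not move let the fingers close. It gives the time, the measured TCP pose, the force and the opening at its end, in the units of the state.
- observe(): the state, without advancing time (a new reading comes with each control period).
- read_camera(name): name is "scene" or "side" or "wrist"; returns a dict with "img" (480x640x3 uint8, blue, green, red), "depth" (480x640 float32, mm along the optical axis (not along the pixel's ray), 0 where there is no reading), "K" (3x3 intrinsics, pixels), "dist" ([k1, k2, p1, p2, k3] as OpenCV has them; the pictures are not rectified), "world_to_cam" (4x4, takes a point from world to camera coordinates); the wrist camera has in their place "hand_eye" (4x4, takes a point from camera to tool coordinates, whose origin is the TCP and whose axes are the tool frame's). Camera axes: x right, y down, z forward; pixel columns grow to the right and rows downward; lengths in mm; the calibration is good to about 2 mm. A picture is of the moment at which its call begins: read the wrist's pose just before it.
- hand_in(): hands the job in, once; it reports no verdict.
Trained networks look in the newest picture that a camera, given by its name, has taken for a name from the list of things; names that differ only in an ending like _2 or _b are one class to them, and where a whole thing is asked for, a point or a joint stands for the part that bears it (a point fixed in the world has none). Each returns a list of dicts, best first, with "p" (0 to 1); they miss things now and then, are a little off and sometimes report something else, mostly with a low value. They report only what shows in the picture. A call takes as long as a camera call.
- spot_in(thing, camera): "location" ([x, y, z] in mm, in world coordinates, good to about 4 mm: the middle of the surface that is visible of it).
The state is a dict: "time": time; "qpos": joint angles; "joint_velocities": joint speeds; "joint_torque": joint torques, N m; "eef_pos": TCP position; "tool_rot": TCP orientation; "force": force on the tool from outside, world axes, zero at the start; "moment": the same for the moment, N m; "grip_width": finger opening in mm.
Only numpy, scipy, OpenCV 4.12 (cv2) and the standard library are available. Lean on these libraries where they do the work, as an engineer would, in place of code of your own. Each camera call takes 0.05 s, during which the arm holds its last target. There are 200 camera calls.

## Working session

There is one attempt and no reset: what is moved stays moved. The work goes in short steps, Python scripts to look and compute and a tool call to move; the robot and the scene stay as the last step left them, time stands still between calls to the robot, and variables do not carry over. Pictures are saved under pics/ and viewed, about 8 in all and at most 12, crops included, and the job is handed in when it is done.

Besides the shell and the picture viewer there is one more tool, called after "Emit:" as a command line: name --pt "numbers of a row" for each row, then --argument value for the rest. apply_moves: Moves the arm, as the interface text tells. Its arguments: {"type":"object","properties":{"slide":{"type":"array"},"turn":{"type":"array"},"hand":{"type":"number"},"grip_force":{"type":"number"}},"required":["slide","turn"]}

```bash
mkdir -p pics
cat > h.py <<'E'
import numpy as np, cv2
from workcell import *
from scipy.spatial.transform import Rotation as R
def cloud(name):
    s=observe(); c=read_camera(name); K=np.array(c['K']);d=np.array(c['depth'])
    H,W=d.shape; u,v=np.meshgrid(np.arange(W),np.arange(H))
    n=cv2.undistortPoints(np.stack([u,v],-1).reshape(-1,1,2).astype(np.float64),K,np.array(c['dist'])).reshape(H,W,2)
    P=np.dstack([n*d[...,None],d])
    if name=='wrist':
        T=np.eye(4);T[:3,:3]=R.from_rotvec(s['tool_rot']).as_matrix();T[:3,3]=s['eef_pos'];M=T@np.array(c['hand_eye'])
    else: M=np.linalg.inv(np.array(c['world_to_cam']))
    X=P@M[:3,:3].T+M[:3,3]; X[d<=0]=np.nan
    return c['img'],X
E
python3 - <<'E'
from h import *
print(observe(),tip_reach)
for n in ['scene','side','wrist']:
    img,X=cloud(n); cv2.imwrite(f'pics/{n}0.png',img); np.save(f'{n}0.npy',X)
    if n!='side' or 1:
        for t in ['panel','handle','handle_tip','handle_axis','socket','relay','box','spare_a']:
            print(n,t,[(np.round(o['location']),round(o['p'],2)) for o in spot_in(t,n)][:4])
E
```

```text
{'time': 0.0, 'qpos': array([-0.10808669,  0.47778297,  0.02233406,  1.55643228, -0.01148132,
        1.1092657 , -0.08313002]), 'joint_velocities': array([ 0.0007342 ,  0.00084276, -0.00037039,  0.0015578 ,  0.00100855,
        0.00102663,  0.00082638]), 'joint_torque': array([-1.31144458e-03, -5.82851672e+01,  1.53386436e+00, -2.72606850e+01,
       -5.43364382e-02,  1.69422745e-02,  2.21527275e-04]), 'eef_pos': array([ 6.74428627e+02, -2.39833018e-02,  2.29701172e+02]), 'tool_rot': array([ 3.14144750e+00, -1.28347063e-05, -2.75541048e-03]), 'force': array([ 0.37976968, -1.10245384,  0.99030148]), 'moment': array([-0.03105631,  0.04764131, -0.01956362]), 'grip_width': 87.83757799063041} 8.0
scene panel [(array([550., 201.,  38.]), 0.57), (array([ 769., -250.,   10.]), 0.49), (array([ 487., -309.,   47.]), 0.34)]
scene handle [(array([478., 274.,  92.]), 0.63)]
scene handle_tip [(array([481., 274.,  98.]), 0.8), (array([ 589., -543.,   22.]), 0.48)]
scene handle_axis [(array([505., 273.,  70.]), 0.56)]
scene socket [(array([560., 127.,  47.]), 0.54), (array([ 517., -329.,   78.]), 0
[... 407 characters left out ...]
4., 266.,  67.]), 0.97), (array([794.,  43.,  52.]), 0.4)]
side socket [(array([514., 111.,  46.]), 0.92), (array([794., -95.,  63.]), 0.57), (array([507., 136.,  38.]), 0.45)]
side relay [(array([518., 111.,  91.]), 0.56), (array([474., 272.,  97.]), 0.26)]
side box [(array([ 493., -344.,   64.]), 0.67)]
side spare_a [(array([ 516., -240.,   79.]), 0.74), (array([ 500., -324.,   75.]), 0.62)]
wrist panel [(array([522.,  97.,  41.]), 0.72)]
wrist handle []
wrist handle_tip []
wrist handle_axis []
wrist socket [(array([550., 121.,  45.]), 0.66)]
wrist relay [(array([519., 119., 112.]), 0.73)]
wrist box [(array([ 562., -263.,   79.]), 0.63)]
wrist spare_a [(array([ 529., -242.,   80.]), 0.71)]
```

View pics/scene0.png

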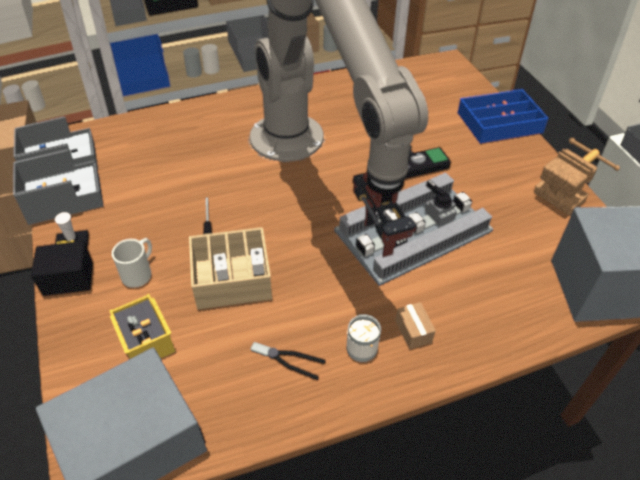

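Run:
```python
from h import *
Xs={n:np.load(f'{n}0.npy').reshape(-1,3) for n in ['scene','side','wrist']}
A=np.vstack(list(Xs.values()));C=np.vstack([cv2.imread(f'pics/{n}0.png').reshape(-1,3) for n in Xs]);
def box(n,z0,z1,x,y,r=None):
    P=Xs[n];m=(P[:,2]>z0)&(P[:,2]<z1)&(abs(P[:,0]-x[0])<x[1])&(abs(P[:,1]-y[0])<y[1]);Q=P[m][:,:2]
    if len(Q)>20: print(n,len(Q),np.round(np.median(P[m],0)),[np.round(k,1) for k in cv2.minAreaRect(Q.astype(np.float32))])
for n in Xs:
    print('relay');box(n,105,116,(525,60),(115,45))
    print('handle');box(n,85,110,(470,80),(273,60))
    print('ducts'); box(n,50,63,(525,150),(200,220))
    print('box'); box(n,86,96,(525,130),(-290,140))
# topdown map colored, 1px=1mm, x up, y left; x 380..720, y -400..400
I=np.zeros((340,800,3),np.uint8)
m=(A[:,2]<125)&(A[:,2]>-10);A=A[m];C=C[m];o=np.argsort(A[:,2]);A=A[o];C=C[o]
u=(400-A[:,1]).astype(int);v=(720-A[:,0]).astype(int);k=(u>0)&(u<799)&(v>0)&(v<339)
for du in(0,1):
  for dv in (0,1): I[v[k]+dv,u[k]+du]=C[k]
W=cv2.imread('pics/wrist0.png');
cv2.imwrite('pics/top.png',np.vstack([I,np.zeros((10,800,3),np.uint8),np.hstack([cv2.resize(W,(330,248)),cv2.resize(cv2.imread('pics/side0.png'),(330,248)),np.zeros((248,140,3),np.uint8)])]))
```

```text
relay
scene 69 [516. 118. 110.] [array([517. , 117.3]), array([34.9, 19.1]), np.float64(2.9)]
handle
scene 273 [478. 278.  96.] [array([464.7, 286.1]), array([84.6, 45.2]), np.float64(7.6)]
ducts
scene 2862 [554. 222.  58.] [array([502.7, 205.4]), array([211.5, 364.3]), np.float64(10.6)]
box
scene 890 [ 509. -307.   91.] [array([ 498. , -304.3]), array([185.2, 167.8]), np.float64(80.1)]
relay
side 161 [516. 120. 110.] [array([515.5, 123. ]), array([76.7, 36.8]), np.float64(12.3)]
handle
side 218 [467. 275.  95.] [array([466.9, 275.1]), array([85.2, 42.2]), np.float64(26.8)]
ducts
side 2456 [501. 183.  57.] [array([500.5, 203.1]), array([206. , 373.7]), np.float64(10.6)]
box
side 1049 [ 495. -310.   89.] [array([ 496.1, -306.5]), array([192.2, 160.8]), np.float64(80.3)]
relay
wrist 4036 [517. 123. 111.] [array([515.8, 123.4]), array([76.2, 29.1]), np.float64(10.5)]
handle
ducts
wrist 18729 [526. 104.  59.] [array([517.6, 113. ]), array([204.8, 176.2]), np.float64(10.3)]
box
wrist 1151 [ 559. -261.   91.] [array([ 553.1, -246.9]), array([55.7, 73.9]), np.float64(77.0)]
```

View pics/top.png

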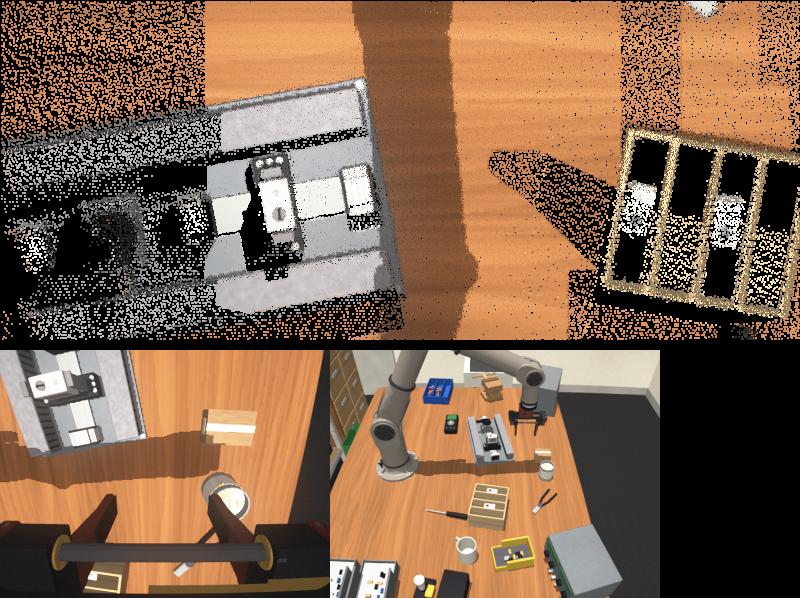

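The side and top-down views agree. Panel yaw is about +10.6°, the relay is at about (516,123), and the isolator axis is at about (485,290). Box yaw is about -9.8°, centred at about (497,-305), with the compartments at +22.5 and -67.5 empty. Gripped by its broad sides, the relay won't fit a 40 mm compartment, so I'll regrasp it on the free strip of bench. Next I'll go closer to look.

Emit:
apply_moves --pt "-0.033 -0.023 -0.008" --pt "-0.033 -0.023 -0.008" --pt "-0.033 -0.023 -0.008" --pt "-0.033 -0.023 -0.008" --pt "-0.033 -0.023 -0.008" --pt "-0.03 -0.023 -0.008" --pt "0 0 0" --pt "0 0 0" --turn '[0,0,0,0,0,0,0,0]' --hand 0.03 --grip_force 20

```text
time: 2.35
eef_pos: [480.5, 137.5, 278.8]
tool_rot: [3.141, -0.001, 0.001]
force: [-0.1, -0.7, 0.7]
grip_width: 30.0
```

Run:
```python
from h import *
img,X=cloud('wrist'); cv2.imwrite('pics/w1.png',img); np.save('w1.npy',X)
for t in ['handle_tip','handle_axis','socket','relay']:
    print(t,[(np.round(o['location']),round(o['p'],2)) for o in spot_in(t,'wrist')][:3])
P=X.reshape(-1,3)
def box(z0,z1,x,y):
    m=(P[:,2]>z0)&(P[:,2]<z1)&(abs(P[:,0]-x[0])<x[1])&(abs(P[:,1]-y[0])<y[1]);Q=P[m]
    print(len(Q),np.round(np.median(Q,0),1),[np.round(k,1) for k in cv2.minAreaRect(Q[:,:2].astype(np.float32))] if len(Q)>5 else '')
box(98,120,(460,70),(285,60)); box(98,120,(430,25),(285,60)); box(105,120,(520,50),(120,40)); box(52,63,(500,160),(200,260))
```

```text
handle_tip [(array([477., 280.,  97.]), 0.92)]
handle_axis [(array([484., 277.,  79.]), 0.88)]
socket [(array([504., 132.,  44.]), 0.84)]
relay [(array([512., 131., 112.]), 0.87)]
1470 [454.7 276.9 104.5] [array([454.6, 277.6]), array([64.7, 15. ]), np.float64(17.1)]
737 [439.5 272.3 104.6] [array([440. , 273.1]), array([34.1, 15. ]), np.float64(16.3)]
2051 [515.8 125.1 111.3] [array([515.6, 123.8]), array([75. , 28.7]), np.float64(10.3)]
25222 [501.4 209.1  59.3] [array([503.9, 187.6]), array([204.8, 328.7]), np.float64(10.4)]
```

View pics/w1.png

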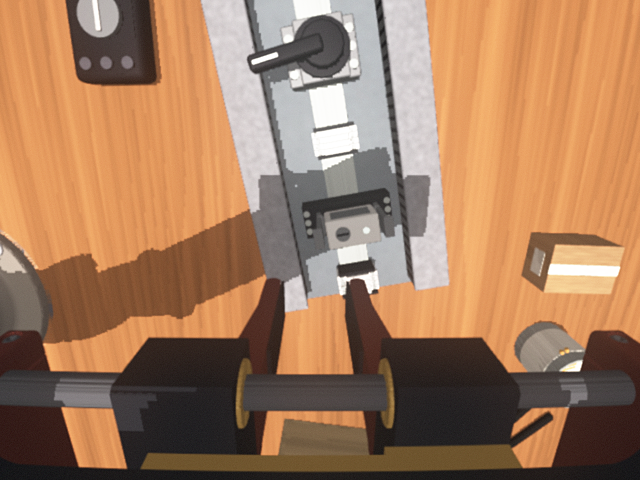

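The wrist view shows the handle at (255,62)-(340,45), pointing towards the robot, and the relay at (350,228). I'll straddle the handle arm about 47 mm from its axis.

Emit:
apply_moves --pt "-0.01 -0.034 0" --pt "-0.01 -0.034 0" --pt "-0.01 -0.034 0" --pt "-0.0105 -0.0335 0" --pt "0 0 0" --pt "0 0 0" --pt "0 0 0" --pt "0 0 0.03" --pt "0 0 0.03" --pt "0 0 0.02" --pt "0 0 0" --pt "0 0 0" --turn '[0.182,0.182,0.182,0.182,0.182,0.182,0.182,0,0,0,0,0]' --hand 0.04

```text
time: 4.1
eef_pos: [478.2, 276.8, 199.3]
tool_rot: [-2.524, 1.869, -0.001]
force: [0.5, -0.8, -0.0]
grip_width: 40.1
```

Run:
```python
from h import *
s=observe(); M=R.from_rotvec(s['tool_rot']).as_matrix(); print(s['eef_pos'],np.round(M,3),s['qpos'])
print('to target in tool mm',M.T@(np.array([440,273,92])-s['eef_pos']))
img,X=cloud('wrist'); cv2.imwrite('pics/w2.png',img)
P=X.reshape(-1,3); m=(P[:,2]>98)&(P[:,2]<112)&(abs(P[:,0]-455)<45)&(abs(P[:,1]-278)<35)
print(m.sum(), cv2.minAreaRect(P[m][:,:2].astype(np.float32)) if m.sum()>5 else '')
```

```text
[478.17230824 276.81010519 199.34275924] [[ 0.292 -0.956  0.001]
 [-0.956 -0.292  0.   ]
 [-0.    -0.001 -1.   ]] [-0.62407762  0.31025155 -0.01663123  1.88395827  0.00634344  0.94651113
 -1.91810192]
to target in tool mm [ -7.47580403  37.71691473 107.31102775]
1502 ((455.2402038574219, 278.00750732421875), (64.17694091796875, 13.983421325683594), 16.174917221069336)
```

View pics/w2.png

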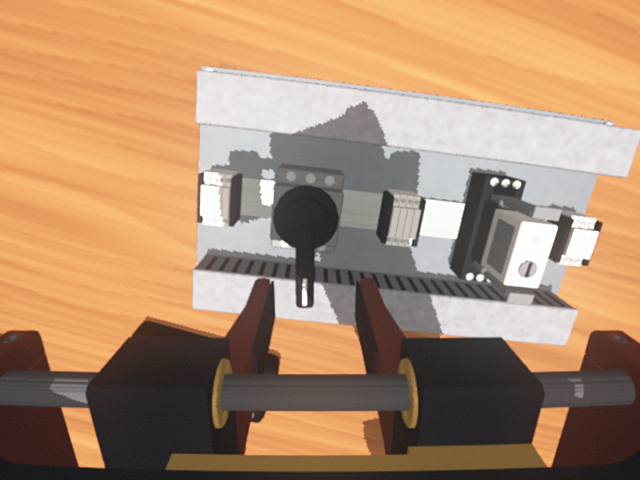

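The fingers are at the right angle to the handle, with its arm at (305,280). I'll move over its outer part, go down, and close lightly.

Emit:
apply_moves --pt "-0.0075 0.038 0" --pt "0 0 0.02" --pt "0 0 0.022" --pt "0 0 0.022" --pt "0 0 0.022" --pt "0 0 0.021" --pt "0 0 0" --pt "0 0 0" --turn '[0,0,0,0,0,0,0,0]'

```text
time: 5.15
eef_pos: [439.8, 273.3, 92.8]
tool_rot: [-2.524, 1.868, -0.001]
force: [-0.7, 0.1, -0.0]
grip_width: 39.8
```

Emit:
apply_moves --pt "0 0 0" --pt "0 0 0" --pt "0 0 0" --pt "0 0 0" --pt "0 0 0" --pt "0 0 0" --turn '[0,0,0,0,0,0]' --hand 0 --grip_force 6

```text
time: 5.9
eef_pos: [439.1, 272.9, 91.9]
tool_rot: [-2.525, 1.868, -0.0]
force: [-1.2, -0.1, 5.1]
grip_width: 14.0
```

Emit:
apply_moves --pt "0.0069 -0.0005 0" --pt "0.0069 -0.0005 0" --pt "0.0069 -0.0005 0" --pt "0 0 0" --turn '[-0.145,-0.145,-0.145,0]'

```text
time: 6.4
eef_pos: [449.8, 254.2, 91.9]
tool_rot: [-2.868, 1.282, -0.001]
force: [1.1, -2.2, 4.6]
grip_width: 13.9
```

```bash
cat > a.py <<'E'
from h import *
s=observe(); M=R.from_rotvec(s['tool_rot']).as_matrix(); a=np.array([485.5,287,92])
d=s['eef_pos']-a; print(s['eef_pos'],s['force'],'r',np.hypot(d[0],d[1]),'dir',np.degrees(np.arctan2(d[1],d[0]))%360,'toolx',np.degrees(np.arctan2(M[1,0],M[0,0])),'axis in tool',M.T@-d)
E
python3 a.py
```

```text
[449.8332506  254.16970633  91.88512762] [ 1.12380806 -2.1945132   4.64708478] r 48.47623330157017 dir 222.62874225247592 toolx -48.18219434496771 axis in tool [ -0.68603069 -48.47143262  -0.0892867 ]
```

Emit:
apply_moves --pt "0.007 -0.0005 0" --pt "0.007 -0.0005 0" --pt "0.007 -0.0005 0" --pt "0.007 -0.0005 0" --pt "0.007 -0.0005 0" --pt "0.007 -0.0005 0" --pt "0.007 -0.0005 0" --pt "0.0015 0 0" --pt "0 0 0" --pt "0 0 0" --turn '[-0.145,-0.145,-0.145,-0.145,-0.145,-0.145,-0.145,-0.03,0,0]'

```text
time: 7.65
eef_pos: [495.4, 238.6, 91.7]
tool_rot: [3.124, 0.317, -0.0]
force: [0.6, -3.3, 4.8]
grip_width: 14.3
```

```bash
python3 a.py
```

```text
[495.39873052 238.64577597  91.69388698] [ 0.62268298 -3.30792635  4.81862517] r 49.357024294873476 dir 281.56933582592376 toolx 11.57802395484372 axis in tool [ 7.41668575e-03 -4.93564761e+01 -3.84396394e-01]
```

Emit:
apply_moves --pt "0.002 0 0" --pt "0.002 0 0" --pt "0 0 0" --turn '[0,0,0]'

```text
time: 8.02
eef_pos: [495.7, 239.0, 90.7]
tool_rot: [3.122, 0.318, -0.01]
force: [-8.5, -3.4, 7.7]
grip_width: 14.2
```

Emit:
apply_moves --pt "0 0 0" --pt "0 0 0" --pt "0 0 0" --pt "0 0 -0.03" --pt "0 0 -0.05" --pt "0 0 -0.05" --pt "0 0 -0.05" --pt "0 0.04 0" --pt "0 0.04 0" --pt "0 0.04 0" --pt "0 0 0" --pt "0 0 0" --turn '[0,0,0,0,0,0,0,0,0,0,0,0]' --hand 0.04

```text
time: 9.52
eef_pos: [523.5, 123.7, 271.7]
tool_rot: [-3.124, -0.323, -0.0]
force: [0.1, 0.1, -0.0]
grip_width: 40.1
```

Run:
```python
from h import *
img,X=cloud('wrist'); cv2.imwrite('pics/w3.png',img); P=X.reshape(-1,3)
print(observe()['eef_pos'])
for z0,z1,x,y in [(98,120,(485,40),(265,60)),(106,120,(520,60),(120,40)),(52,63,(500,160),(200,260))]:
    m=(P[:,2]>z0)&(P[:,2]<z1)&(abs(P[:,0]-x[0])<x[1])&(abs(P[:,1]-y[0])<y[1]);Q=P[m]
    print(len(Q),np.round(np.median(Q,0),1),[np.round(k,1) for k in cv2.minAreaRect(Q[:,:2].astype(np.float32))] if len(Q)>5 else '')
```

```text
[523.3326919  124.32097037 271.70216082]
1453 [491.6 255.6 104.6] [array([491.6, 254.4]), array([14.1, 64.6]), np.float64(10.3)]
2162 [515.4 124.6 111.4] [array([515.5, 123.7]), array([75. , 28.5]), np.float64(10.1)]
25808 [509.2 198.2  59.3] [array([507.3, 169.2]), array([204.7, 291.5]), np.float64(10.4)]
```

View pics/w3.png

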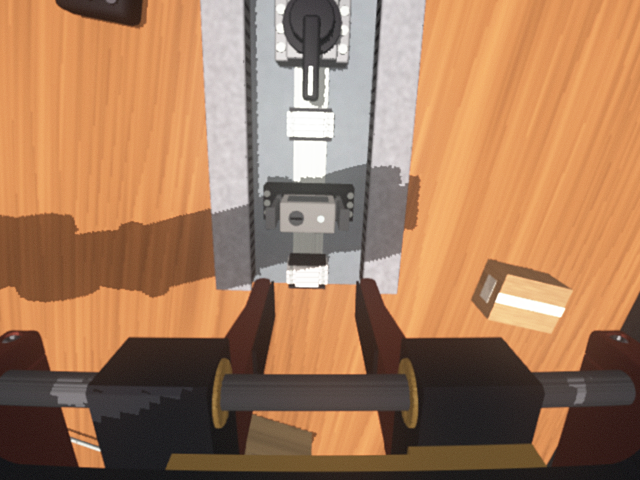

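The handle is at OFF: the stop was felt, and the arm measures 10.3° against 10.4° for the panel. Next I'll turn to grip the relay's broad sides.

Emit:
apply_moves --pt "0 0 0" --pt "0 0 0" --pt "0 0 0.02" --pt "0 0 0.02" --pt "0 0 0.02" --pt "0 0 0.02" --pt "0 0 0.02" --pt "0 0 0.02" --pt "0 0 0" --pt "0 0 0" --pt "0 0 0" --turn '[0.1774,0.1774,0.1774,0.1774,0.1774,0.1774,0.1774,0.1774,0.1774,0,0]' --hand 0.05

```text
time: 10.95
eef_pos: [523.6, 124.0, 151.9]
tool_rot: [-2.417, 2.006, -0.0]
force: [1.0, -0.8, -0.2]
grip_width: 49.9
```

```bash
cat > t.py <<'E'
import sys
from h import *
s=observe(); M=R.from_rotvec(s['tool_rot']).as_matrix(); g=np.array([float(v) for v in sys.argv[1:4]])
print(s['time'],s['eef_pos'],s['force'],'toolx deg',np.degrees(np.arctan2(M[1,0],M[0,0])),'to go',M.T@(g-s['eef_pos']),'q7',s['qpos'][6])
E
python3 t.py 515.5 123.8 86
```

```text
10.95 [523.6466893  124.04240048 151.91619233] [ 0.95813743 -0.81186442 -0.22296571] toolx deg -79.40264776438158 to go [-1.23503981  8.09271991 65.91171578] q7 -1.7747156881373387
```

Emit:
apply_moves --pt "-0.001 0.008 0" --pt "0 0 0.022" --pt "0 0 0.022" --pt "0 0 0.022" --pt "0 0 0" --pt "0 0 0" --turn '[0,0,0,0,0,0]'

```text
time: 11.7
eef_pos: [515.8, 122.7, 86.5]
tool_rot: [-2.412, 2.012, -0.001]
force: [0.4, 0.1, 0.3]
grip_width: 50.1
```

Emit:
apply_moves --pt "0 0 0" --pt "0 0 0" --pt "0 0 0" --pt "0 0 0" --pt "0 0 0" --pt "0 0 0" --turn '[0,0,0,0,0,0]' --hand 0 --grip_force 40

```text
time: 12.45
eef_pos: [515.8, 122.7, 86.1]
tool_rot: [-2.412, 2.012, -0.001]
force: [-0.8, -0.2, 5.0]
grip_width: 27.9
```

```bash
python3 t.py 515.5 123.8 86
```

```text
12.45 [515.80112523 122.73104503  86.14112507] [-0.77287053 -0.15221085  4.999189  ] toolx deg -79.67605243242731 to go [-1.10559657  0.1047738   0.14119524] q7 -1.7970763225045658
```

Gripped at 27.9 mm. Now pulling straight up, slowly.

Emit:
apply_moves --pt "0 0 -0.003" --pt "0 0 -0.003" --pt "0 0 -0.003" --pt "0 0 -0.004" --pt "0 0 -0.005" --pt "0 0 -0.006" --pt "0 0 -0.01" --pt "0 0 -0.01" --pt "0 0 -0.01" --pt "0 0 -0.01" --pt "0 0 0" --pt "0 0 0" --turn '[0,0,0,0,0,0,0,0,0,0,0,0]'

```text
time: 13.95
eef_pos: [515.3, 122.5, 149.5]
tool_rot: [2.412, -2.012, -0.0]
force: [-0.3, 0.2, -0.8]
grip_width: 27.6
```

```bash
python3 t.py 515.5 123.8 150
python3 - <<'E'
from h import *
img,X=cloud('side'); P=X.reshape(-1,3)
print([(np.round(o['location']),round(o['p'],2)) for o in spot_in('relay','side')])
print([(np.round(o['location']),round(o['p'],2)) for o in spot_in('handle_tip','side')])
cv2.imwrite('pics/s4.png',cv2.resize(img[:260,160:520],None,fx=2,fy=2))
E
```

```text
13.95 [515.3365306  122.50244768 149.49211637] [-0.25233516  0.20849825 -0.80890905] toolx deg -79.67839830336548 to go [-1.2472374  -0.39315783 -0.50807069] q7 -1.7825893966139021
[(array([512., 106., 134.]), 0.57)]
[(array([479., 275.,  96.]), 0.64)]
```

View pics/s4.png

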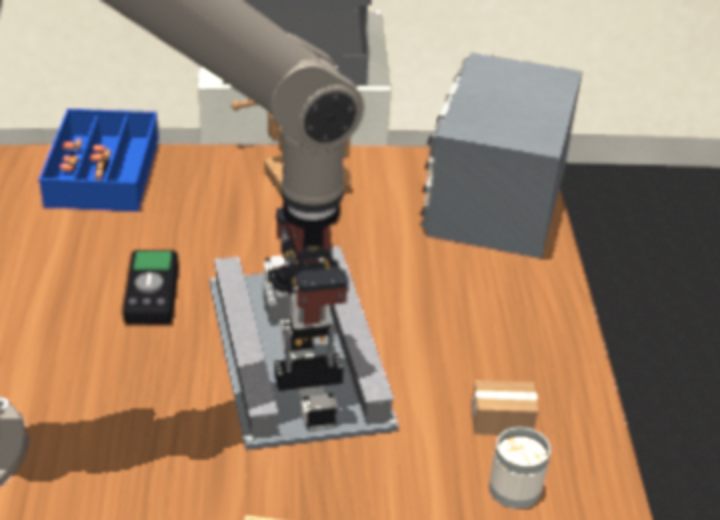

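Emit:
apply_moves --pt "0 0 -0.01" --pt "0.017 0.003 0" --pt "0.034 0.0053 0" --pt "0.034 0.0053 0" --pt "0.034 0.0053 0" --pt "0.034 0.0053 0" --pt "0.034 0.0053 0" --pt "0.017 0.003 0" --pt "0 0 0" --pt "0 0 0" --pt "0 0 0" --pt "0 0 0" --turn '[0,0,0,0,0,0,0,0,0.12,0.12,0.113,0]'

```text
time: 15.6
eef_pos: [520.0, -83.7, 159.6]
tool_rot: [2.023, -2.403, -0.0]
force: [-0.0, -0.5, -1.9]
grip_width: 27.8
```

```bash
python3 t.py 520 -85 51
python3 - <<'E'
from h import *
for n in ['side','scene']:
    img,X=cloud(n); P=X.reshape(-1,3); B=img.reshape(-1,3).min(1)
    m=(abs(P[:,0]-520)<50)&(abs(P[:,1]+85)<40)&(P[:,2]>60)&(P[:,2]<200)
    for z in range(70,200,8):
        k=m&(abs(P[:,2]-z)<4)
        if k.sum()>3: print(n,z,k.sum(),np.round(np.median(P[k],0)[:2]),np.median(img.reshape(-1,3)[k],0))
E
```

```text
15.6 [519.96397412 -83.69889467 159.64046749] [-0.03405543 -0.49667916 -1.92157564] toolx deg -99.81121355077794 to go [  1.28427781  -0.27205701 108.64033305] q7 -1.677444450648679
side 110 10 [528. -93.] [ 73. 119. 156.]
side 118 15 [516. -95.] [57. 68. 90.]
side 126 39 [518. -97.] [27. 29. 31.]
side 134 52 [517. -97.] [27.  26.  26.5]
side 142 45 [521. -97.] [87. 89. 95.]
side 150 30 [528. -98.] [128.5 133.5 138. ]
side 158 47 [ 523. -100.] [92. 93. 97.]
side 166 38 [ 519. -103.] [58.5 61.5 84.5]
side 174 23 [ 517. -107.] [41. 46. 82.]
scene 110 5 [539. -77.] [ 52.  84. 116.]
scene 126 30 [543. -93.] [34. 50. 70.]
scene 134 29 [545. -89.] [29. 33. 37.]
scene 142 33 [544. -89.] [72. 72. 79.]
scene 150 29 [545. -85.] [123. 132. 137.]
scene 158 44 [542. -93.] [118.5 128.5 137.5]
scene 166 46 [543. -91.] [119.  132.5 139.5]
scene 174 51 [543. -90.] [123. 131. 135.]
scene 182 180 [527. -82.] [127.5 134.5 141. ]
scene 190 46 [528. -84.] [71.  76.  90.5]
scene 198 21 [528. -70.] [44. 48. 78.]
```

Emit:
apply_moves --pt "0 0 0.015" --pt "0 0 0.02" --pt "0 0 0.02" --pt "0 0 0.02" --pt "0 0 0.015" --pt "0 0 0.01" --pt "0 0 0.004" --pt "0 0 0.001" --pt "0 0 0.001" --pt "0 0 0" --turn '[0,0,0,0,0,0,0,0,0,0]'

```text
time: 16.95
eef_pos: [520.4, -84.0, 54.0]
tool_rot: [-2.021, 2.405, -0.001]
force: [-0.4, -0.8, -0.1]
grip_width: 28.1
```

Emit:
apply_moves --pt "0 0 0.001" --pt "0 0 0.001" --pt "0 0 0" --turn '[0,0,0]'

```text
time: 17.32
eef_pos: [520.1, -83.9, 51.6]
tool_rot: [2.021, -2.405, -0.0]
force: [0.5, -1.0, -0.8]
grip_width: 27.9
```

Emit:
apply_moves --pt "0 0 0.001" --pt "0 0 0.0005" --pt "0 0 0" --turn '[0,0,0]'

```text
time: 17.7
eef_pos: [520.2, -83.9, 50.6]
tool_rot: [-2.021, 2.405, -0.0]
force: [-1.1, -0.2, 4.3]
grip_width: 27.7
```

Contact with the bench: the force rose to 4.3 N at the expected height. I'll release, rise, and turn to the narrow ends.

Emit:
apply_moves --pt "0 0 0" --pt "0 0 0" --pt "0 0 0" --pt "0 0 0" --pt "0 0 -0.02" --pt "0 0 -0.03" --pt "0 0 -0.04" --pt "0 0 -0.04" --pt "0 0 0" --turn '[0,0,0,0,0,0,0,0,0]' --hand 0.05

```text
time: 18.82
eef_pos: [522.2, -84.2, 183.2]
tool_rot: [-2.018, 2.401, -0.007]
force: [0.7, 0.3, 0.4]
grip_width: 50.1
```

Emit:
apply_moves --pt "0 0 0" --pt "0 0 0" --pt "0 0 0" --pt "0 0 0" --pt "0 0 0" --pt "0 0 0" --pt "0 0 0" --pt "0 0 0" --pt "0 0 0" --pt "0 0.03 -0.02" --pt "0 0.04 -0.02" --pt "0 0 0" --turn '[-0.175,-0.175,-0.175,-0.175,-0.175,-0.175,-0.175,-0.175,-0.171,0,0,0]' --hand 0.08

```text
time: 20.32
eef_pos: [507.6, -156.5, 220.3]
tool_rot: [3.128, -0.28, 0.001]
force: [-0.2, 0.1, -0.2]
grip_width: 79.6
```

```bash
python3 t.py 520 -84 55
python3 - <<'E'
from h import *
img,X=cloud('wrist'); cv2.imwrite('pics/w5.png',img); P=X.reshape(-1,3)
for z0,z1,x,y in [(66,85,(520,60),(-84,60))]:
    m=(P[:,2]>z0)&(P[:,2]<z1)&(abs(P[:,0]-x[0])<x[1])&(abs(P[:,1]-y[0])<y[1]);Q=P[m]
    print(len(Q),np.round(np.median(Q,0),1),[np.round(k,1) for k in cv2.minAreaRect(Q[:,:2].astype(np.float32))] if len(Q)>5 else '')
E
```

```text
20.325 [ 507.56215003 -156.482423    220.34190144] [-0.20531934  0.13969205 -0.19540729] toolx deg -10.213518177644652 to go [ -0.76136133 -73.74671416 165.2488687 ] q7 -0.05303606377367047
2239 [519.8 -83.6  75.4] [array([520. , -84.2]), array([28.2, 50.1]), np.float64(79.8)]
```

View pics/w5.png

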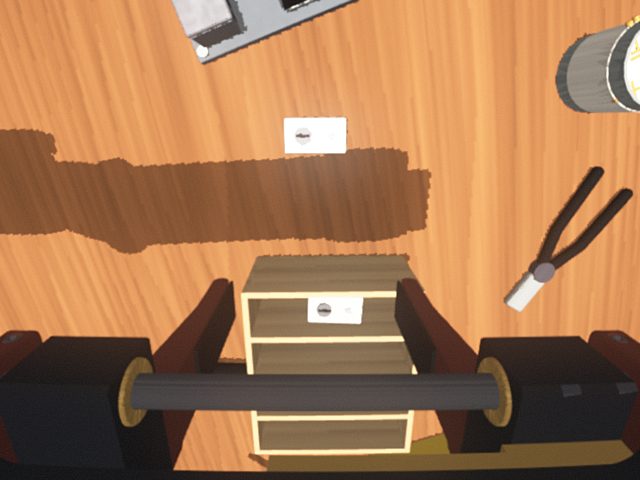

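The relay is standing upright at (520,-84), pixel (315,135), with yaw -10.2°. Now gripping it by the narrow ends.

Emit:
apply_moves --pt "0 -0.037 0" --pt "-0.0008 -0.0367 0" --pt "0 0 0.03" --pt "0 0 0.03" --pt "0 0 0.03" --pt "0 0 0.03" --pt "0 0 0.022" --pt "0 0 0.02" --pt "0 0 0" --pt "0 0 0" --turn '[0,0,0,0,0,0,0,0,0,0]' --hand 0.07

```text
time: 21.62
eef_pos: [519.9, -79.3, 58.2]
tool_rot: [-3.13, 0.269, 0.001]
force: [0.2, 0.2, 0.8]
grip_width: 69.8
```

Emit:
apply_moves --pt "0 0 0" --pt "0 0 0" --pt "0 0 0" --pt "0 0 0" --pt "0 0 0" --turn '[0,0,0,0,0]' --hand 0 --grip_force 25

```text
time: 22.25
eef_pos: [520.4, -80.2, 58.6]
tool_rot: [-3.13, 0.271, -0.002]
force: [0.6, 0.4, 5.5]
grip_width: 49.8
```

```bash
python3 t.py 520 -84 58
```

```text
22.25 [520.43347371 -80.18632003  58.61681564] [0.62872736 0.38433228 5.53334365] toolx deg -9.895928889158295 to go [0.22778731 3.83150854 0.61658018] q7 -0.27918348617653066
```

Emit:
apply_moves --pt "0 0 -0.01" --pt "0 0 -0.02" --pt "0 0 -0.025" --pt "0 0 -0.025" --pt "0 0 -0.025" --pt "0 0 -0.025" --pt "0 0 0" --pt "0 0 0" --turn '[0,0,0,0,0,0,0,0]'

```text
time: 23.25
eef_pos: [519.1, -80.2, 187.2]
tool_rot: [3.13, -0.271, -0.002]
force: [-0.5, 0.7, -1.8]
grip_width: 50.1
```

```bash
python3 t.py 501.5 -279.6 188
python3 - <<'E'
from h import *
from scipy.optimize import minimize
def cost(p,Q):
    c,s=np.cos(p[2]),np.sin(p[2]); d=Q-p[:2]; x=d@[c,s]; y=d@[-s,c]
    dy=np.min(np.abs(y[:,None]-np.array([-90,-45,0,45,90])),1); dx=np.abs(np.abs(x)-77.5)
    e=np.minimum(np.where(np.abs(x)<85,dy,99),np.where(np.abs(y)<95,dx,99)); return np.mean(np.minimum(e,8)**2)
for n in ['side','scene','wrist']:
    img,X=cloud(n); P=X.reshape(-1,3)
    m=(P[:,2]>86)&(P[:,2]<95)&(abs(P[:,0]-497)<110)&(abs(P[:,1]+305)<120); Q=P[m][:,:2]
    if len(Q)<50: print(n,len(Q)); continue
    b=min((minimize(cost,[497+a,-305+bb,-.17],args=(Q,),method='Nelder-Mead',options=dict(initial_simplex=[[497+a,-305+bb,-.17],[502+a,-305+bb,-.17],[497+a,-300+bb,-.17],[497+a,-305+bb,-.13]])) for a in(-4,4) for bb in(-4,4)),key=lambda r:r.fun)
    print(n,len(Q),b.x,b.fun)
    c=np.cos(b.x[2]);s=np.sin(b.x[2]);print('comp +22.5',b.x[0]-22.5*s,b.x[1]+22.5*c)
    sp=spot_in('spare_a',n); print([(np.round(o['location']),round(o['p'],2)) for o in sp])
E
```

```text
23.25 [519.1258164  -80.19611121 187.23898857] [-0.49568558  0.74669316 -1.75363462] toolx deg -9.894469117232411 to go [ 16.89957298 199.46680372  -0.74703057] q7 -0.21762548798042744
side 1079 [ 4.96431338e+02 -3.06738678e+02 -1.67381616e-01] 5.181985821496718
comp +22.5 500.17986330915267 -284.5531297746471
[(array([ 504., -324.,   80.]), 0.68), (array([ 516., -236.,   80.]), 0.66), (array([791., -95.,  66.]), 0.63)]
scene 869 [ 4.97910254e+02 -3.04357030e+02 -1.66127849e-01] 4.744951141260933
comp +22.5 501.6309606374109 -282.1667997587462
[(array([ 515., -332.,   78.]), 0.81), (array([ 532., -241.,   77.]), 0.67)]
wrist 1769 [ 4.97983456e+02 -3.04743455e+02 -1.68736320e-01] 3.424636586334029
comp +22.5 501.762032921354 -282.563005429747
[(array([ 512., -241.,   78.]), 0.8)]
```

Emit:
apply_moves --pt "0.0014 0.019 0" --pt "0.003 0.034 0" --pt "0.003 0.034 0" --pt "0.003 0.034 0" --pt "0.003 0.034 0" --pt "0.003 0.03 0" --pt "0.001 0.014 0" --pt "0 0 0" --pt "0 0 0" --pt "0 0 0" --turn '[0,0,0,0,0,0,0,0,0,0]'

```text
time: 24.8
eef_pos: [503.3, -277.7, 188.2]
tool_rot: [-3.13, 0.267, -0.0]
force: [-0.0, 0.0, -0.8]
grip_width: 50.0
```

```bash
python3 t.py 502 -279.3 63
python3 - <<'E'
from h import *
img,X=cloud('wrist'); cv2.imwrite('pics/w6.png',img); P=X.reshape(-1,3)
m=(P[:,2]>86)&(P[:,2]<95)&(abs(P[:,0]-497)<110)&(abs(P[:,1]+305)<120);Q=P[m][:,:2]
c,s=np.cos(-.167),np.sin(-.167);d=Q-[497.9,-304.6];y=d@[-s,c];x=d@[c,s]
h,e=np.histogram(y[abs(x)<70],np.arange(-100,100,3));print([(int(a),int(k)) for a,k in zip(e,h) if k>15])
E
```

```text
24.8 [ 503.31630173 -277.72941766  188.16974449] [-0.03801984  0.00940988 -0.84770347] toolx deg -9.770698320525906 to go [ -1.03103671   1.83903612 125.16876297] q7 0.17060874526276448
[(-91, 470), (-7, 20), (-4, 214), (-1, 438), (38, 48), (41, 762), (44, 818), (86, 940), (89, 692)]
```

View pics/w6.png

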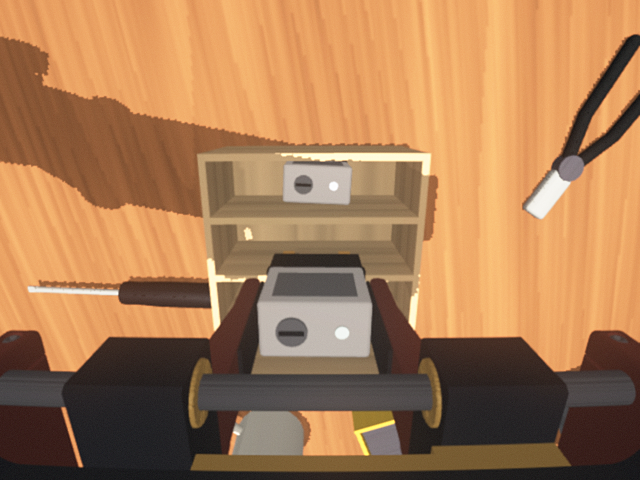

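Run:
```python
from h import *
img,X=cloud('wrist'); P=X.reshape(-1,3); s=observe()
c,sn=np.cos(-.167),np.sin(-.167);d=P[:,:2]-[497.9,-304.6];y=d@[-sn,c];x=d@[c,sn]
m=(P[:,2]>197)&(P[:,2]<212)&(abs(x)<22)&(abs(y-25)<30)
print(m.sum(),np.median(P[m],0),np.percentile(y[m],[1,50,99]),cv2.minAreaRect(np.c_[x,y][m].astype(np.float32)))
# tcp in box coords
t=s['eef_pos'][:2]-[497.9,-304.6];print('tcp box',t@[c,sn],t@[-sn,c])
for a,b in [(-12,8),(34,54),(78,98)]:
    k=(P[:,2]>86)&(P[:,2]<95)&(abs(x)<70)&(y>a)&(y<b);print(np.percentile(y[k],[3,50,97]))
```

```text
6250 [ 502.48599518 -277.85021978  205.20557893] [10.66495046 27.01774452 37.84353157] ((-0.021236419677734375, 23.73078155517578), (29.00592041015625, 44.116973876953125), 89.55557250976562)
tcp box 0.8450649576793591 26.86209775161732
[-3.95845828 -0.09633413  1.23009277]
[41.15746244 44.15299388 46.11562991]
[86.16279177 88.75183411 91.10851127]
```

The relay's centre is at y = 24 in the box frame, and the walls around it centre at 21.4. I'll shift it 2.5 mm and lower it.

Emit:
apply_moves --pt "0 0.0025 0" --pt "0 0 0.015" --pt "0 0 0.02" --pt "0 0 0.015" --pt "0 0 0.015" --pt "0 0 0.015" --pt "0 0 0" --pt "0 0 0" --turn '[0,0,0,0,0,0,0,0]'

```text
time: 25.9
eef_pos: [502.8, -281.8, 108.4]
tool_rot: [3.13, -0.271, 0.001]
force: [0.7, 0.2, -1.3]
grip_width: 49.9
```

```bash
python3 t.py 502 -279.3 63.6
python3 - <<'E'
from h import *
c,sn=np.cos(-.167),np.sin(-.167);s=observe();t=s['eef_pos'][:2]-[497.9,-304.6];print('tcp box',t@[c,sn],t@[-sn,c])
E
```

```text
25.9 [ 502.80637568 -281.79667051  108.44228639] [ 0.68059706  0.19636717 -1.34303883] toolx deg -9.892889421681836 to go [-1.25011397 -2.32609523 44.84128399] q7 0.15629291779820806
tcp box 1.0476378407624714 23.301648290436976
```

Emit:
apply_moves --pt "0 0 0.012" --pt "0 0 0.012" --pt "0 0 0.01" --pt "0 0 0.005" --pt "0 0 0.003" --pt "0 0 0" --pt "0 0 0" --turn '[0,0,0,0,0,0,0]'

```text
time: 26.78
eef_pos: [502.7, -281.7, 66.5]
tool_rot: [3.13, -0.271, 0.001]
force: [0.2, -0.5, -0.6]
grip_width: 50.0
```

Emit:
apply_moves --pt "0 0 0.001" --pt "0 0 0.0008" --pt "0 0 0" --turn '[0,0,0]'

```text
time: 27.15
eef_pos: [502.4, -281.6, 64.4]
tool_rot: [-3.13, 0.271, 0.0]
force: [0.3, -0.0, -1.1]
grip_width: 49.9
```

Emit:
apply_moves --pt "0 0 0.0007" --pt "0 0 0.0006" --pt "0 0 0" --turn '[0,0,0]'

```text
time: 27.52
eef_pos: [502.6, -281.7, 63.7]
tool_rot: [3.13, -0.271, 0.0]
force: [-1.9, -0.1, 6.1]
grip_width: 50.4
```

Contact with the floor at the predicted height (63.6). Releasing and backing off straight up.

Emit:
apply_moves --pt "0 0 0" --pt "0 0 0" --pt "0 0 0" --pt "0 0 0" --pt "0 0 -0.01" --pt "0 0 -0.02" --pt "0 0 -0.03" --pt "0 0 -0.04" --pt "0 0.03 -0.04" --pt "0 0.05 -0.01" --pt "0 0 0" --pt "0 0 0" --turn '[0,0,0,0,0,0,0,0,0,0,0,0]' --hand 0.07

```text
time: 29.02
eef_pos: [488.7, -359.8, 213.1]
tool_rot: [-3.129, 0.271, 0.0]
force: [-0.1, -0.1, -0.1]
grip_width: 70.3
```

```bash
python3 t.py 0 0 0
python3 - <<'E'
from h import *
img,X=cloud('wrist'); cv2.imwrite('pics/w7.png',img); P=X.reshape(-1,3)
c,s=np.cos(-.167),np.sin(-.167);d=P[:,:2]-[497.9,-304.6];y=d@[-s,c];x=d@[c,s]
for n,a in [('relay',21),('spare_a',67.5),('spare_b',-23)]:
    m=(P[:,2]>70)&(P[:,2]<86)&(abs(x)<60)&(abs(y-a)<16)
    print(n,m.sum(),np.median(P[m],0) if m.sum() else '',cv2.minAreaRect(np.c_[x,y][m].astype(np.float32)) if m.sum()>5 else '', np.percentile(P[m][:,2],[10,90]) if m.sum() else '')
cloud('side'); print([(np.round(o['location']),round(o['p'],2)) for o in spot_in('handle_tip','side')])
E
```

```text
29.025 [ 488.68024502 -359.82041805  213.12008364] [-0.11706691 -0.08688612 -0.14974385] toolx deg -9.893866174544113 to go [-543.21771063 -270.35206473  213.36252041] q7 0.3173943621562216
relay 2438 [ 502.08252754 -284.8576993    80.39782868] ((0.8022594451904297, 20.02032470703125), (27.80824851989746, 50.19147491455078), 89.7936019897461) [79.27079458 81.63515802]
spare_a 2877 [ 510.63805416 -238.90099331   80.32756718] ((1.7685432434082031, 67.21611785888672), (28.576679229736328, 50.43341827392578), 87.19864654541016) [79.07051078 81.65890156]
spare_b 2239 [ 498.45182231 -326.47569922   80.46522674] ((4.142192840576172, -22.67678451538086), (49.9815788269043, 28.512428283691406), 2.5022034645080566) [79.19274261 81.72366927]
[(array([ 598., -547.,   32.]), 0.18)]
```

View pics/w7.png

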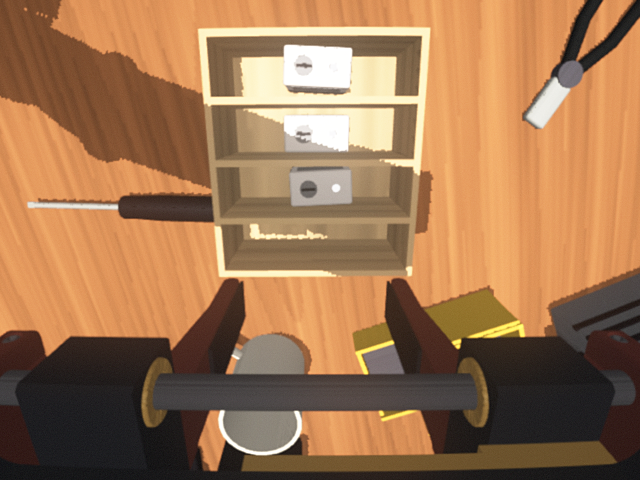

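The relay stands in the second compartment at (317,133), at the same height as the spares, and the gripper is clear. Handing in.

```bash
python3 -c "
from workcell import *
hand_in(); print(observe()['time'])"
```

```text
the job is handed in; nothing more can be done
the job is handed in; nothing more can be done
```

The relay is out of the panel and standing, pins down, in the box's empty y = +22.5 mm compartment. I handed the job in at about 29 s; no verdict was reported.

**What I did**
1. Turned the isolator handle to its OFF stop.
2. Pulled the relay straight up by its broad sides.
3. Stood it on the free strip of bench and regripped it by its narrow ends, because the fingers would not fit beside its broad sides in a 40 mm compartment.
4. Lowered it to the compartment floor, released it and backed off upward.

**What the last checks showed**
- **Handle:** I felt the stop. Just after I let go, the arm measured 10.3° against the panel's 10.4°.
- **Relay:** it sits at about x = 1, y = 20 mm in the box frame. Its top is 80.4 mm up, the same as both spares within 0.2 mm, so it is upright and on the floor.
- **Surroundings:** the spares are still in their compartments, and in the last wrist picture the screwdriver, pliers, bin and mug look undisturbed. I took no final measurements of the multimeter, tin and carton.
- **Gripper:** it was clear of everything, with about zero force.

**One failed check:** after the placing, the network did not find the handle in the side camera. It gave only a false hit (p = 0.18), so the OFF reading rests on the earlier wrist measurement.

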